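# Pack the repair kit for a power-supply board

## Task

Pack the spare parts for this repair into the kit caddy: stand the yellow transformer in the yellow cell, the clean blue relay in the blue cell, the finned heat sink in the white cell and the flat-topped silver-and-black capacitor in the red cell, each upright and flat on the cell's floor, set down gently rather than dropped. Leave the scorched relay and the bulging brown-topped capacitor standing where they are.

Things in the scene. Friction and masses are not known exactly. Their poses are not given: they have to be found in the camera images.
- transformer_mid (a point): transformer: bright yellow tape winding with a grey core band, an upright block 42 mm (x) by 36 mm (y), 50 mm tall, 100 to 200 g. Stands upright on the bench at the start; origin at its centre, half-way up; z is up, x across the 42 mm
- heatsink_mid (a point): heat sink: bare aluminium, five fins across a central web seen from above, outer size 45 mm (x) by 30 mm (y), 52 mm tall, 70 to 140 g; it may be gripped as a solid block, across either pair of sides. Stands upright on the bench at the start; origin at its centre, half-way up; z is up, x along the 45 mm web, y along the fins
- capacitor_mid (a point): sound capacitor: black cylinder 35 mm in diameter, 50 mm tall, with a flat bright silver top, 50 to 100 g. Stands upright on the bench at the start; origin at its centre, half-way up; z is up
- capacitor_blown_mid (a point): blown capacitor, to be left alone: black cylinder 35 mm in diameter like the sound one, but its top bulges up 7 mm and is rusty brown. Stands upright at the start; origin on its axis, half-way up the 50 mm cylinder; z is up
- relay_mid (a point): sound relay: clean blue block 38 mm (x) by 34 mm (y), 52 mm tall, black foot, one pale stripe on its blue top, 55 to 115 g. Stands upright on the bench at the start; origin at its centre, half-way up; z is up, x across the 38 mm
- relay_burnt_mid (a point): scorched relay, to be left alone: blue block 38 by 34 mm, 52 mm tall like the sound one, but with large dark brown burn marks on its top. Stands upright on the bench at the start; origin at its centre, half-way up; z is up, x across the 38 mm
- cell_yellow: yellow cell of the kit caddy: fixed shallow square yellow tray, 68 mm outside, 62 mm inside, lip top 9 mm above its underside. Origin at centre of its underside, 5 mm above the bench; its floor (3 mm thick) is 8 mm above the bench; x, y along its sides, z up. Four cells stand 2 by 2, 90 mm apart, turned alike, colours in any order, in a fixed grey 204 mm square caddy, rim 12 mm above the bench
- cell_blue: blue cell of the kit caddy: fixed shallow square blue tray, 68 mm outside, 62 mm inside, lip top 9 mm above its underside. Origin at centre of its underside, 5 mm above the bench; its floor (3 mm thick) is 8 mm above the bench; x, y along its sides, z up. Four cells stand 2 by 2, 90 mm apart, turned alike, colours in any order, in a fixed grey 204 mm square caddy, rim 12 mm above the bench
- cell_white: white cell of the kit caddy: fixed shallow square white tray, 68 mm outside, 62 mm inside, lip top 9 mm above its underside. Origin at centre of its underside, 5 mm above the bench; its floor (3 mm thick) is 8 mm above the bench; x, y along its sides, z up. Four cells stand 2 by 2, 90 mm apart, turned alike, colours in any order, in a fixed grey 204 mm square caddy, rim 12 mm above the bench
- cell_red: red cell of the kit caddy: fixed shallow square red tray, 68 mm outside, 62 mm inside, lip top 9 mm above its underside. Origin at centre of its underside, 5 mm above the bench; its floor (3 mm thick) is 8 mm above the bench; x, y along its sides, z up. Four cells stand 2 by 2, 90 mm apart, turned alike, colours in any order, in a fixed grey 204 mm square caddy, rim 12 mm above the bench

How it is judged:
At the end, for the whole second after the job is handed in: Transformer in yellow, sound relay in blue, heat sink in white, sound capacitor in red cell: within 22 mm of its centre, within 4 mm of its floor, upright within 0.1 rad, at rest and released; blown capacitor and scorched relay within 20 mm of their start and upright within 0.1 rad (horizontal distance between transformer_mid and cell_yellow below 0.022 m and z of transformer_mid in the frame of cell_yellow between 0.024 and 0.032 m and angle between each of transformer_mid, heatsink_mid, capacitor_mid, relay_mid, capacitor_blown_mid, relay_burnt_mid's own z axis and vertical below 0.1 rad and linear speed of each of transformer, heatsink, capacitor, relay below 0.02 m/s and horizontal distance between heatsink_mid and cell_white below 0.022 m and z of heatsink_mid in the frame of cell_white between 0.025 and 0.033 m and horizontal distance between capacitor_mid and cell_red below 0.022 m and z of capacitor_mid in the frame of cell_red between 0.024 and 0.032 m and horizontal distance between relay_mid and cell_blue below 0.022 m and z of relay_mid in the frame of cell_blue between 0.025 and 0.033 m and distance of each of capacitor_blown_mid, relay_burnt_mid from where it was at the start of the episode below 0.02 m); the robot touches nothing.
It fails at once if a part is dropped or thrown: it moves faster than 0.8 m/s (a free fall of some 3 cm) with no finger touching it ((linear speed of transformer above 0.8 m/s and contact force between the fingers and transformer below 0.02 N) or (linear speed of heatsink above 0.8 m/s and contact force between the fingers and heatsink below 0.02 N) or (linear speed of capacitor above 0.8 m/s and contact force between the fingers and capacitor below 0.02 N) or (linear speed of relay above 0.8 m/s and contact force between the fingers and relay below 0.02 N)).
It fails at once if the blown capacitor is shifted by more than 20 mm (distance of capacitor_blown_mid from where it was at the start of the episode above 0.02 m).
It fails at once if the scorched relay is shifted by more than 20 mm (distance of relay_burnt_mid from where it was at the start of the episode above 0.02 m).
It also fails if it takes over 99 s, if anything falls off the work surface, if the arm or the gripper's body presses on something with over 40 N, if the wrist force passes 120 N, or if a joint passes its speed limit or range.

## Robot

A 6-joint arm with a two-finger parallel gripper is mounted at the origin on the work surface. World frame = base frame: x ahead of the robot, y to its left, z up, the work surface at z = 0. Lengths are in m, angles in rad, forces in N, time in s.
With the tool pointing down it reaches from about 0.3 to 0.775 m from the base axis. Payload 14.6 kg.
Tool frame: the origin (TCP) lies midway between the tips of the shut fingers; the grasp point (between the pads) lies 19 mm behind it (ctrl.tcp_to_grasp is the distance from the TCP to the grasp point, in m); x points along the fingers, y is the direction in which the jaws open and shut, and the axes are right-handed (so a half turn about x gives the same grasp; the last joint's range is limited). The gripper opens to 94 mm and grips with 3 to 60 N. Pads are 16 mm wide; open, the fingers measure 119 mm over their backs; the gripper's body (75 mm by 177 mm) begins 78 mm behind the grasp point.
Start: joints at [-1.182, 0.3, 1.521, -0, 1.321, -0.067], TCP at [0.242, -0.494, 0.205] pointing down, gripper open.
Joint ranges: [-3.03, 3.03], [-0.79, 2.21], [0.23, 2.52], [-1.04, 4.18], [0, 3.07], [-2.55, 2.55]. Speed limits (rad/s): [2.22, 2.22, 2.57, 3.14, 3.14, 3.14].

## Interface

Orientations are given as [roll, pitch, yaw] about the fixed x, y, z axes, in that order (R = Rz(yaw) Ry(pitch) Rx(roll)).
In Python, from station import ctrl gives the robot as it stands.
- The arm moves only by the tool jog_arm, never from a script. Its argument "rows" is one flat list of numbers, 7 for each row, row after row: the shift along the world's x, y, z in m, then the turn, a rotation vector about the world's x, y, z in degrees, then the closure, from 0 (fully open) to 1 (shut). A call has 1 to 8 rows; each row shifts and turns the commanded pose from where the row before left it; what a row does not reach is not made up. A row lasts 1/12 s, in which the tool goes at most 41.7 mm and 7.16 degrees, less where a joint would pass 70% of its speed; a pose out of reach is approached as far as the arm can. A call with a gripper value outside its range is refused whole. The fingers move at their own pace and stop on an object; "squeeze" is the grip in N (left out, the last holds). Time passes only in rows, so rows that do not move let the fingers close. It gives the time, the measured TCP pose, the force and the opening at its end, in the units of the state.
- ctrl.get_obs(): the state, without advancing time (a new reading comes with each control period).
- ctrl.camera(name): name is "scene" or "side" or "wrist"; returns (picture, depth): 400x640x3 uint8, red, green, blue; 400x640 float32, m along the optical axis (not along the pixel's ray), 0 where there is no reading.
- ctrl.camera_model(name): a dict with "K" (3x3 intrinsics, pixels), "extrinsics" (4x4, takes a point from camera to world coordinates). Camera axes: x right, y down, z forward; pixel columns grow to the right and rows downward; lengths in m; the calibration is good to about 2 mm. The wrist camera is an equidistant fisheye: a pixel r from the principal point sees the ray r / f radians off the axis. A picture is of the moment at which its call begins: read the wrist's pose just before it. camera_model takes no time and is no camera call; for the wrist camera it gives the pose at the moment of the call.
- ctrl.hand_in(): hands the job in, once; it reports no verdict.
The state is a dict: "time_s": time; "qpos": joint angles; "joint_vel": joint speeds; "tau": joint torques, N m; "ee_pos": TCP position; "eef_rot": TCP orientation; "force": force on the tool from outside, world axes, zero at the start; "moment": the same for the moment, N m; "grip_width": finger opening in m.
Only numpy, scipy, OpenCV 4.12 (cv2) and the standard library are available. Lean on these libraries where they do the work, as an engineer would, in place of code of your own. Each camera call takes 0.05 s, during which the arm holds its last target.

## Working session

There is one attempt and no reset: what is moved stays moved. The work goes in short steps, Python scripts to look and compute and a tool call to move; the robot and the scene stay as the last step left them, time stands still between calls to the robot, and variables do not carry over. Pictures are saved under pics/ and viewed, and the job is handed in when it is done.

Besides the shell and the picture viewer there is one more tool, called after "Request:" by a JSON object that holds its "fn" and its "kwargs". jog_arm: Moves the arm, as the interface text tells. Its arguments: {"type":"object","properties":{"rows":{"type":"array"},"squeeze":{"type":"number"}},"required":["rows"]}

```bash
mkdir -p pics; ls; python3 - <<'E'
from station import ctrl
import cv2,numpy as np
o=ctrl.get_obs();print(o)
for n in ["scene","side"]:
    p,d=ctrl.camera(n);cv2.imwrite(f"pics/{n}0.png",p[:,:,::-1]);np.savez(f"{n}0.npz",p=p,d=d,**ctrl.camera_model(n))
    m=ctrl.camera_model(n);print(n,m["K"],m["extrinsics"],(d>0).mean())
m=ctrl.camera_model("wrist")
p,d=ctrl.camera("wrist");cv2.imwrite("pics/wrist0.png",p[:,:,::-1]);np.savez("wrist0.npz",p=p,d=d,**m);print(m)
E
```

```text
pics
{'time_s': 0.0, 'qpos': array([-1.18162868e+00,  3.00491079e-01,  1.52158374e+00,  7.28697534e-06,
        1.32069672e+00, -6.66110936e-02]), 'joint_vel': array([-0.00052193,  0.00179958, -0.00017409, -0.00024492, -0.00064948,
       -0.00037974]), 'tau': array([-7.69614617e-04, -5.31814742e+01, -3.52738738e+01,  7.06952135e-02,
        2.44734687e-02, -1.14033664e-04]), 'ee_pos': array([ 0.2419823 , -0.49361389,  0.20487425]), 'eef_rot': array([-1.64339447,  1.56961742,  1.95397512]), 'force': array([-0.30949466, -0.67639415, -0.12014858]), 'moment': array([ 0.01551558, -0.0353623 , -0.00587831]), 'grip_width': 0.09401943732796895}
scene [[386.17701403   0.         318.91352657]
 [  0.         386.17701403 201.17326727]
 [  0.           0.           1.        ]] [[-0.78491651  0.48733107 -0.38264147  0.89355778]
 [ 0.61959775  0.61950987 -0.48198147  0.46608738]
 [ 0.00216563 -0.61539901 -0.78821277  0.80267351]
 [ 0.          0.          0.          1.        ]] 0.99617578125
side [[365.15174132   0.         320.36986874]
 [  0.         365.15174132 201.80620706]
 [  0.           0.           1.        ]] [[-0.94268853 -0.1954372   0.27044895  0.37512154]
 [-0.33344964  0.52205615 -0.78502784  0.52931001]
 [ 0.0122341  -0.83021785 -0.55730481  0.42697353]
 [ 0.          0.          0.          1.        ]] 0.996171875
{'K': array([[309.70691629,   0.        , 319.07986514],
       [  0.        , 309.70691629, 199.62823316],
       [  0.        ,   0.        ,   1.        ]]), 'extrinsics': array([[ 4.40476236e-01, -8.68327155e-01, -2.28010169e-01,
         3.08844946e-01],
       [-8.97764002e-01, -4.26229585e-01, -1.11122172e-01,
        -4.62020070e-01],
       [-6.94280029e-04,  2.53645998e-01, -9.67296865e-01,
         3.84223769e-01],
       [ 0.00000000e+00,  0.00000000e+00,  0.00000000e+00,
         1.00000000e+00]])}
```

View pics/scene0.png

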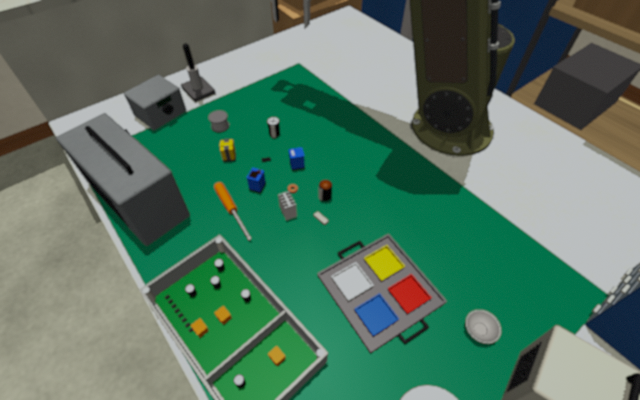

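View pics/side0.png

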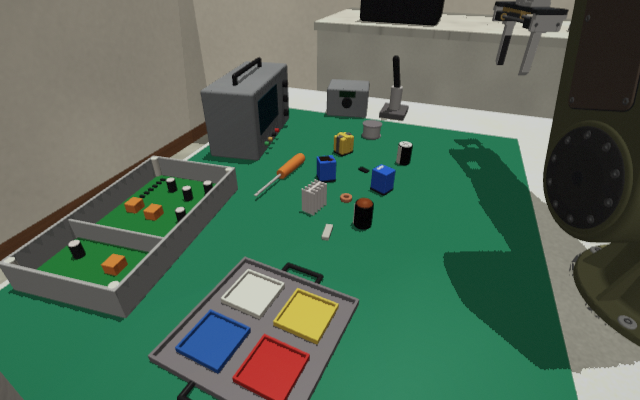

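View pics/wrist0.png

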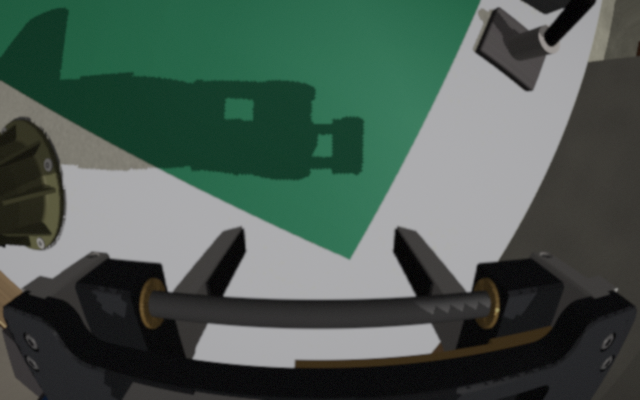

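The scene view shows the parts around (215-330, 120-215) and the caddy at about (380, 290). In the side view the parts are at about (300-410, 130-230) and the caddy at (257, 330). Next I'll merge both depth images into a top view.

```bash
cat > h.py <<'E'
import numpy as np,cv2
def cloud(f):
    z=np.load(f);d=z["d"];K=z["K"];E=z["extrinsics"]
    v,u=np.mgrid[:400,:640]
    P=np.stack([(u-K[0,2])/K[0,0]*d,(v-K[1,2])/K[1,1]*d,d],-1)
    W=P@E[:3,:3].T+E[:3,3]
    W[d<=0]=np.nan
    return W,z["p"]
def wray(m):
    K=m["K"];v,u=np.mgrid[:400,:640];x=(u-K[0,2])/K[0,0];y=(v-K[1,2])/K[1,1];r=np.hypot(x,y)+1e-12
    return np.stack([np.sin(r)*x/r,np.sin(r)*y/r,np.cos(r)],-1)
def wcloud(f):
    z=np.load(f);d=z["d"];R=wray(z);P=R/np.maximum(R[...,2:],.05)*d[...,None];E=z["extrinsics"]
    W=P@E[:3,:3].T+E[:3,3];W[(d<=0)|(R[...,2]<.1)]=np.nan
    return W,z["p"]
def ortho(W,p,x0,x1,y0,y1,s,zmin=-.02,zmax=.3):
    # image: rows = x descending, cols = y descending
    H=int((x1-x0)*s);Wd=int((y1-y0)*s);im=np.zeros((H,Wd,3),np.uint8);zb=np.full((H,Wd),-1.)
    w=W.reshape(-1,3);c=p.reshape(-1,3);k=(w[:,2]>zmin)&(w[:,2]<zmax);w=w[k];c=c[k]
    o=np.argsort(w[:,2]);w=w[o];c=c[o]
    r=((x1-w[:,0])*s).astype(int);q=((y1-w[:,1])*s).astype(int);k=(r>=0)&(r<H)&(q>=0)&(q<Wd)
    for dr in (0,1):
        for dq in (0,1):
            im[np.clip(r[k]+dr,0,H-1),np.clip(q[k]+dq,0,Wd-1)]=c[k]
    return im
E
python3 - <<'E'
from h import *
for n in["scene","side"]:
    W,p=cloud(f"{n}0.npz")
    im=ortho(W,p,.15,.8,-.6,.4,780)
    for i in range(-6,5): cv2.putText(im,f"{i/10}",(int((.4-i/10)*780),10),0,.35,(255,255,255))
    for i in range(2,8): cv2.putText(im,f"{i/10}",(0,int((.8-i/10)*780)),0,.35,(255,255,255))
    cv2.imwrite(f"pics/top_{n}.png",im[:,:,::-1])
    bg=W[(abs(W[...,2])<.02)];print(n,np.nanmedian(bg[:,2]))
E
```

```text
scene 0.00027924463346029604
side 0.00029414132627664236
```

View pics/top_scene.png

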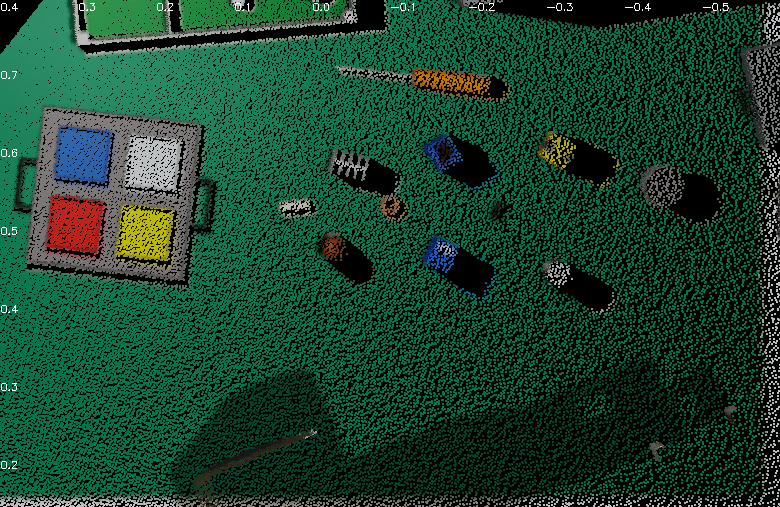

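View pics/top_side.png

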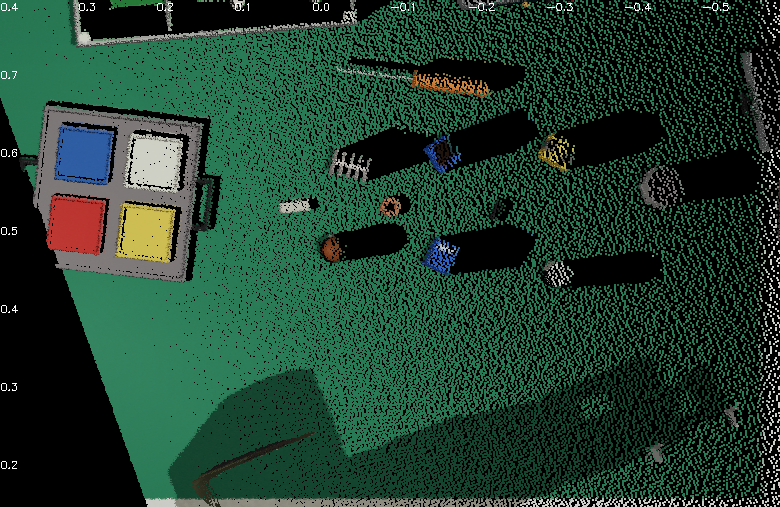

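Both top views agree: the dark-topped relay is near (0.60,-0.155), the clean one near (0.47,-0.155), the silver capacitor near (0.445,-0.305), and the brown one near (0.48,-0.015). Next I'll measure each exactly, taking height, centre and yaw from each view separately.

```bash
python3 - <<'E'
from h import *
obj=dict(transformer=(.60,-.305),burnt=(.60,-.155),heatsink=(.585,-.04),blown=(.478,-.018),relay=(.47,-.155),cap=(.447,-.306))
C={n:cloud(f"{n}0.npz") for n in["scene","side"]}
def rect(q):
    (c,s,a)=cv2.minAreaRect((q[:,:2]*1000).astype(np.float32)); return np.round(c,1),np.round(s,1),round(a,1)
for k,c in obj.items():
    allt=[]
    for n,(W,p) in C.items():
        w=W.reshape(-1,3);w=w[np.isfinite(w[:,0])];m=(np.hypot(*(w[:,:2]-c).T)<.045)&(w[:,2]>.02)
        q=w[m];h=np.percentile(q[:,2],95);t=q[q[:,2]>(h-.004 if k!='blown' else .045)];allt.append(t)
        print(k,n,"h%.4f"%h,rect(t),len(t),"body",rect(q))
    t=np.vstack(allt);print("  both",rect(t))
for n,(W,p) in C.items():
    hsv=cv2.cvtColor(p,cv2.COLOR_RGB2HSV)
    H,S,V=[hsv[...,i].astype(int) for i in range(3)]
    R=(W[...,1]>.12)&(W[...,1]<.37)&(W[...,0]>.42)&(W[...,0]<.67)&(W[...,2]<.03)
    for k,m in dict(yellow=(H>20)&(H<35)&(S>120),blue=(H>100)&(H<125)&(S>110),red=((H<8)|(H>172))&(S>140),white=(S<25)&(V>165)).items():
        m=(R&m).astype(np.uint8);m=cv2.morphologyEx(m,cv2.MORPH_OPEN,np.ones((3,3)))
        q=W[m>0];fl=np.median(q[:,2]);print(n,k,len(q),rect(q),"floor z %.4f"%fl,"max %.4f"%np.percentile(q[:,2],98))
E
```

```text
transformer scene h0.0512 (array([ 607.8, -314.8]), array([42.3, 37.1]), 50.7) 102 body (array([ 607.9, -314.3]), array([43.9, 36.3]), 58.6)
transformer side h0.0500 (array([ 605.1, -316.2]), array([41.9, 37.2]), 59.2) 101 body (array([ 605.5, -315.5]), array([43.4, 37.2]), 60.2)
  both (array([ 606.5, -314.7]), array([45.6, 38. ]), 61.0)
burnt scene h0.0534 (array([ 605.5, -167.2]), array([38.9, 34.8]), 32.0) 138 body (array([ 604.7, -167.4]), array([41.5, 35.3]), 30.8)
burnt side h0.0526 (array([ 603.3, -168.8]), array([38.4, 36.4]), 33.1) 134 body (array([ 603.3, -168.6]), array([38.8, 36.9]), 32.6)
  both (array([ 604.5, -168.2]), array([41.4, 36.2]), 32.2)
heatsink scene h0.0528 (array([589.8, -46.5]), array([46.5, 30.2]), 75.7) 98 body (array([589.6, -47. ]), array([47.7, 30.5]), 75.2)
heatsink side h0.0514 (array([587.6, -48.9]), array([47.6, 31.4]), 75.9) 170 body (array([587.7, -48.6]), array([48.4, 31.4]), 76.1)
  both (array([588.3, -47.9]), array([49.9, 32.4]), 75.7)
blown scene h0.0570 (array([483.8, -25.4]), array([37. , 32.3]), 16.1) 122 body (array([483.8, -25.4]), ar
[... 904 characters left out ...]
 array([69.7, 75.2]), 82.6) floor z 0.0083 max 0.0155
scene blue 1016 (array([600.9, 294.8]), array([68.2, 73.3]), 83.3) floor z 0.0083 max 0.0157
scene red 912 (array([510.2, 305.3]), array([68.9, 76.3]), 83.6) floor z 0.0082 max 0.0154
scene white 685 (array([592.7, 206.1]), array([64.2, 64.3]), 83.0) floor z 0.0080 max 0.0139
side yellow 2121 (array([501.9, 214.6]), array([69.3, 68.6]), 83.9) floor z 0.0077 max 0.0141
side blue 2602 (array([601.5, 293.7]), array([68.3, 69.1]), 83.6) floor z 0.0076 max 0.0142
side red 3099 (array([512.3, 303.9]), array([68.8, 68.6]), 83.1) floor z 0.0076 max 0.0141
side white 1289 (array([589.9, 204.2]), array([68.5, 65.5]), 83.5) floor z 0.0074 max 0.0143
```

```bash
python3 - <<'E'
from station import ctrl
from scipy.spatial.transform import Rotation as R
import numpy as np
o=ctrl.get_obs();M=R.from_euler('xyz',o['eef_rot']).as_matrix();print(M.round(3));print("jaw yaw",np.degrees(np.arctan2(M[1,1],M[0,1])),ctrl.tcp_to_grasp)
E
```

```text
[[-0.     0.44  -0.898]
 [ 0.001 -0.898 -0.44 ]
 [-1.    -0.001 -0.   ]]
jaw yaw -63.88335204287718 0.0188
```

Request:
{"fn": "jog_arm", "kwargs": {"rows": [0.026,0.0225,-0.006,0,0,4.6,0,0.026,0.0225,-0.006,0,0,4.6,0,0.026,0.0225,-0.006,0,0,4.6,0,0.026,0.0225,-0.006,0,0,4.6,0,0.026,0.0225,-0.006,0,0,4.6,0,0.026,0.0225,-0.006,0,0,4.6,0,0.026,0.0225,-0.006,0,0,4.7,0,0.026,0.0225,-0.006,0,0,4.7,0], "squeeze": 20}}

```text
time_s: 0.82
ee_pos: [0.4511, -0.3124, 0.157]
eef_rot: [-1.756, 1.571, 2.491]
force: [-0.6, 0.4, 0.3]
grip_width: 0.0941
```

Request:
{"fn": "jog_arm", "kwargs": {"rows": [0,0,0,0,0,0,0,0,0,0,0,0,0,0]}}

```text
time_s: 0.98
ee_pos: [0.4507, -0.3127, 0.1569]
eef_rot: [-1.691, 1.57, 2.555]
force: [-0.7, -0.9, -0.8]
grip_width: 0.0941
```

```bash
cat > look.py <<'E'
import sys
from station import ctrl
from h import *
from scipy.spatial.transform import Rotation as R
n=sys.argv[1];o=ctrl.get_obs();m=ctrl.camera_model("wrist");p,d=ctrl.camera("wrist");cv2.imwrite(f"pics/{n}.png",p[:,:,::-1]);np.savez(f"{n}.npz",p=p,d=d,**m)
M=R.from_euler('xyz',o['eef_rot']).as_matrix();print("tcp",o['ee_pos'].round(4),"jaw",np.degrees(np.arctan2(M[1,1],M[0,1])).round(2),"w",o['grip_width'],"t",o['time_s'])
W,p=wcloud(f"{n}.npz")
for a in sys.argv[2:]:
    c=np.array(eval(a));w=W.reshape(-1,3);w=w[np.isfinite(w[:,0])];q=w[(np.hypot(*(w[:,:2]-c).T)<.045)&(w[:,2]>.02)&(w[:,2]<.075)]
    h=np.percentile(q[:,2],90);t=q[abs(q[:,2]-h)<.005];print(len(q),"h",h,cv2.minAreaRect((t[:,:2]*1000).astype(np.float32)))
E
python3 look.py w1 "(.4505,-.3135)" "(.473,-.165)"
```

```text
tcp [ 0.4507 -0.3127  0.1569] jaw -26.75 w 0.09406104150203268 t 0.9833
1156 h 0.0514103208783695 ((448.46185302734375, -316.13250732421875), (34.593936920166016, 34.49131393432617), 41.280967712402344)
1676 h 0.05294975838070248 ((472.48394775390625, -167.64178466796875), (35.02105712890625, 38.567256927490234), 64.0401840209961)
```

View pics/w1.png

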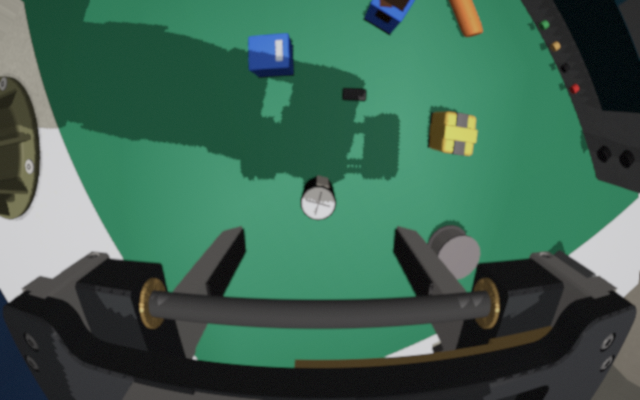

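The wrist view shows the silver-top capacitor at (318,200), the striped relay at (270,55) and the transformer at (455,133). All agree with the fixed cameras to about 2 mm, so I'll grasp the capacitor.

Request:
{"fn": "jog_arm", "kwargs": {"rows": [-0.001,-0.002,-0.035,0,0,0,0,0,0,-0.035,0,0,0,0,0,0,-0.03,0,0,0,0,0,0,-0.022,0,0,0,0,0,0,-0.015,0,0,0,0,0,0,0,0,0,0,0,0,0,0,0,0,0,0.65,0,0,0,0,0,0,0.75]}}

```text
time_s: 1.7
ee_pos: [0.4492, -0.3168, 0.0218]
eef_rot: [1.33, 1.569, -0.712]
force: [0.6, 0.3, 0.2]
grip_width: 0.0842
```

Request:
{"fn": "jog_arm", "kwargs": {"rows": [0,0,0,0,0,0,0.85,0,0,0,0,0,0,0.9,0,0,0,0,0,0,0.9,0,0,0,0,0,0,0.9,0,0,0,0,0,0,0.9]}}

```text
time_s: 2.12
ee_pos: [0.4492, -0.3159, 0.0207]
eef_rot: [1.302, 1.57, -0.738]
force: [0.1, 0.2, -0.0]
grip_width: 0.0505
```

Request:
{"fn": "jog_arm", "kwargs": {"rows": [0,0,0,0,0,0,0.9,0,0,0,0,0,0,0.9,0,0,0,0,0,0,0.9,0,0,0,0,0,0,0.9,0,0,0,0,0,0,0.9]}}

```text
time_s: 2.53
ee_pos: [0.4491, -0.3158, 0.0205]
eef_rot: [-1.85, 1.571, 2.394]
force: [-1.6, 0.3, 1.4]
grip_width: 0.0346
```

Request:
{"fn": "jog_arm", "kwargs": {"rows": [0,0,0.01,0,0,0,0.9,0,0,0.02,0,0,0,0.9,0,0,0.03,0,0,0,0.9,0,0,0.03,0,0,0,0.9,0,0,0.02,0,0,0,0.9,0.002,0.015,0.01,0,0,0,0.9,0.003,0.03,0,0,0,0,0.9,0.004,0.036,0,0,0,0,0.9]}}

```text
time_s: 3.2
ee_pos: [0.4581, -0.235, 0.1418]
eef_rot: [1.455, 1.569, -0.587]
force: [0.4, -0.2, -1.2]
grip_width: 0.0349
```

Request:
{"fn": "jog_arm", "kwargs": {"rows": [0.004,0.036,0,0,0,0,0.9,0.004,0.036,0,0,0,0,0.9,0.004,0.036,0,0,0,0,0.9,0.004,0.036,0,0,0,0,0.9,0.004,0.036,0,0,0,0,0.9,0.004,0.036,0,0,0,0,0.9,0.004,0.036,0,0,0,0,0.9,0.004,0.036,0,0,0,0,0.9]}}

```text
time_s: 3.87
ee_pos: [0.49, 0.055, 0.1413]
eef_rot: [2.053, 1.57, 0.013]
force: [-0.0, -0.3, -0.7]
grip_width: 0.0345
```

Request:
{"fn": "jog_arm", "kwargs": {"rows": [0.004,0.036,0,0,0,0,0.9,0.004,0.036,0,0,0,0,0.9,0.004,0.036,0,0,0,0,0.9,0.004,0.036,0,0,0,0,0.9,0.004,0.034,0,0,0,0,0.9,0.0,0.025,0,0,0,0,0.9,0,0,0,0,0,0,0.9,0,0,0,0,0,0,0.9]}}

```text
time_s: 4.53
ee_pos: [0.5098, 0.257, 0.1407]
eef_rot: [0.101, 1.571, -1.937]
force: [0.1, -0.7, -0.5]
grip_width: 0.0347
```

Request:
{"fn": "jog_arm", "kwargs": {"rows": [0.001,0.02,0,0,0,0,0.9,0,0.018,-0.005,0,0,0,0.9,0,0.009,-0.025,0,0,0,0.9,0,0,-0.03,0,0,0,0.9,0,0,-0.025,0,0,0,0.9,0,0,-0.015,0,0,0,0.9,0,0,-0.005,0,0,0,0.9,0,0,-0.003,0,0,0,0.9]}}

```text
time_s: 5.2
ee_pos: [0.5112, 0.3021, 0.0323]
eef_rot: [-0.523, 1.57, -2.564]
force: [0.3, 0.2, -0.4]
grip_width: 0.0348
```

Request:
{"fn": "jog_arm", "kwargs": {"rows": [0,0,0,0,0,0,0.9,0,0,-0.001,0,0,0,0.9,0,0,-0.001,0,0,0,0.9,0,0,-0.001,0,0,0,0.9]}}

```text
time_s: 5.53
ee_pos: [0.5115, 0.3033, 0.0303]
eef_rot: [2.519, 1.569, 0.479]
force: [-1.0, -0.8, -0.4]
grip_width: 0.0346
```

Request:
{"fn": "jog_arm", "kwargs": {"rows": [0,0,-0.001,0,0,0,0.9,0,0,0,0,0,0,0.9,0,0,0,0,0,0,0.9]}}

```text
time_s: 5.78
ee_pos: [0.5111, 0.3032, 0.0285]
eef_rot: [2.393, 1.571, 0.353]
force: [0.0, 0.0, -0.1]
grip_width: 0.0345
```

Request:
{"fn": "jog_arm", "kwargs": {"rows": [0,0,-0.0006,0,0,0,0.9,0,0,0,0,0,0,0.9,0,0,0,0,0,0,0.9]}}

```text
time_s: 6.03
ee_pos: [0.5112, 0.3032, 0.0285]
eef_rot: [2.597, 1.57, 0.557]
force: [-1.9, -1.0, 4.6]
grip_width: 0.0345
```

It has touched the floor (4.6 N up). Releasing.

Request:
{"fn": "jog_arm", "kwargs": {"rows": [0,0,0,0,0,0,0.58,0,0,0,0,0,0,0.5,0,0,0,0,0,0,0.4,0,0,0,0,0,0,0.3,0,0,0,0,0,0,0.3,0,0,0,0,0,0,0.3]}}

```text
time_s: 6.53
ee_pos: [0.5111, 0.3032, 0.0278]
eef_rot: [-0.422, 1.571, -2.462]
force: [-0.3, 0.8, -0.0]
grip_width: 0.0652
```

Request:
{"fn": "jog_arm", "kwargs": {"rows": [0,0,0.01,0,0,0,0.3,0,0,0.025,0,0,0,0.3,0,0,0.035,0,0,0,0.2,0,0,0.035,0,0,0,0,0,-0.036,0.025,0,0,0,0,0,-0.036,0,0,0,0,0,0,-0.036,0,0,0,0,0,0,-0.036,0,0,0,0,0]}}

```text
time_s: 7.2
ee_pos: [0.5109, 0.1596, 0.1579]
eef_rot: [2.253, 1.569, 0.213]
force: [0.7, -0.6, 0.1]
grip_width: 0.0937
```

Request:
{"fn": "jog_arm", "kwargs": {"rows": [-0.004,-0.036,0,0,0,0,0,-0.004,-0.036,0,0,0,0,0,-0.004,-0.036,0,0,0,0,0,-0.004,-0.036,0,0,0,0,0,-0.004,-0.036,0,0,0,0,0,-0.004,-0.036,0,0,0,0,0,-0.004,-0.036,0,0,0,0,0,-0.004,-0.036,0,0,0,0,0]}}

```text
time_s: 7.87
ee_pos: [0.4786, -0.1288, 0.1576]
eef_rot: [1.711, 1.57, -0.329]
force: [0.3, -0.4, 0.0]
grip_width: 0.094
```

Request:
{"fn": "jog_arm", "kwargs": {"rows": [-0.006,-0.036,0,0,0,0,0,0,0,0,0,0,0,0,0,0,0,0,0,0,0]}}

```text
time_s: 8.12
ee_pos: [0.4728, -0.1643, 0.1572]
eef_rot: [1.722, 1.57, -0.321]
force: [-0.3, 0.3, -0.4]
grip_width: 0.094
```

```bash
python3 look.py w2 "(.473,-.166)" "(.6065,-.315)" "(.588,-.048)"
```

```text
tcp [ 0.4728 -0.1643  0.1572] jaw -27.06 w 0.09396893142635358 t 8.1167
1570 h 0.052986764736429715 ((472.2034606933594, -167.18814086914062), (34.719085693359375, 37.995609283447266), 65.80479431152344)
1092 h 0.0503574293204479 ((605.2498779296875, -316.2904052734375), (41.06941604614258, 37.138397216796875), 58.83024597167969)
1485 h 0.05235865527929075 ((587.8095092773438, -49.41088104248047), (46.25004577636719, 31.082706451416016), 75.6187973022461)
```

View pics/w2.png

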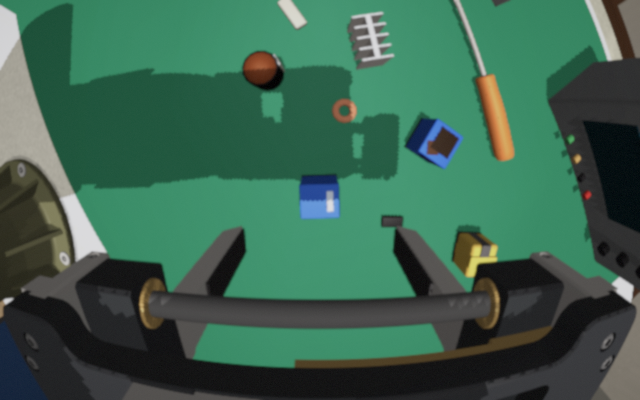

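Request:
{"fn": "jog_arm", "kwargs": {"rows": [0,-0.002,-0.035,0,0,2,0,0,0,-0.035,0,0,0,0.1,0,0,-0.03,0,0,0,0.3,0,0,-0.022,0,0,0,0.3,0,0,-0.015,0,0,0,0.3,0,0,0,0,0,0,0.3,0,0,0,0,0,0,0.5,0,0,0,0,0,0,0.7]}}

```text
time_s: 8.83
ee_pos: [0.4739, -0.1646, 0.0209]
eef_rot: [1.627, 1.569, -0.377]
force: [0.3, 0.5, -0.5]
grip_width: 0.0553
```

Request:
{"fn": "jog_arm", "kwargs": {"rows": [0,0,0,0,0,0,0.85,0,0,0,0,0,0,0.9,0,0,0,0,0,0,0.9,0,0,0,0,0,0,0.9,0,0,0,0,0,0,0.9,0,0,0,0,0,0,0.9]}}

```text
time_s: 9.33
ee_pos: [0.4735, -0.1652, 0.0205]
eef_rot: [1.76, 1.57, -0.245]
force: [-1.3, 1.7, 7.0]
grip_width: 0.0377
```

Request:
{"fn": "jog_arm", "kwargs": {"rows": [0,0,0.01,0,0,0,0.9,0,0,0.02,0,0,0,0.9,0,0,0.03,0,0,0,0.9,0,0,0.03,0,0,0,0.9,0,0,0.02,0,0,0,0.9,0.005,0.014,0.01,0,0,0,0.9,0.008,0.03,0,0,0,0,0.9,0.01,0.035,0,0,0,0,0.9]}}

```text
time_s: 10.0
ee_pos: [0.4963, -0.0862, 0.1413]
eef_rot: [1.684, 1.569, -0.324]
force: [1.1, -0.0, -1.4]
grip_width: 0.0378
```

Request:
{"fn": "jog_arm", "kwargs": {"rows": [0.01,0.035,0,0,0,0,0.9,0.01,0.035,0,0,0,0,0.9,0.01,0.035,0,0,0,0,0.9,0.01,0.035,0,0,0,0,0.9,0.01,0.035,0,0,0,0,0.9,0.01,0.035,0,0,0,0,0.9,0.01,0.035,0,0,0,0,0.9,0.01,0.035,0,0,0,0,0.9]}}

```text
time_s: 10.67
ee_pos: [0.5762, 0.1957, 0.1405]
eef_rot: [2.119, 1.57, 0.114]
force: [-0.1, -0.7, 0.3]
grip_width: 0.038
```

Request:
{"fn": "jog_arm", "kwargs": {"rows": [0.01,0.035,0,0,0,0,0.9,0.01,0.035,0,0,0,0,0.9,0.005,0.02,0,0,0,0,0.9,0,0.01,0,0,0,0,0.9,0,0,0,0,0,0,0.9,0,0,0,0,0,0,0.9]}}

```text
time_s: 11.17
ee_pos: [0.6008, 0.2932, 0.1398]
eef_rot: [-0.166, 1.57, -2.171]
force: [-0.4, -0.6, -1.2]
grip_width: 0.0377
```

Request:
{"fn": "jog_arm", "kwargs": {"rows": [0,0.001,-0.02,0,0,0,0.9,0,0,-0.03,0,0,0,0.9,0,0,-0.03,0,0,0,0.9,0,0,-0.018,0,0,0,0.9,0,0,-0.008,0,0,0,0.9,0,0,-0.003,0,0,0,0.9,0,0,-0.001,0,0,0,0.9,0,0,0,0,0,0,0.9]}}

```text
time_s: 11.83
ee_pos: [0.6018, 0.2947, 0.0311]
eef_rot: [2.396, 1.569, 0.391]
force: [0.0, 0.3, 0.1]
grip_width: 0.0377
```

Request:
{"fn": "jog_arm", "kwargs": {"rows": [0,0,-0.001,0,0,0,0.9,0,0,0,0,0,0,0.9,0,0,0,0,0,0,0.9]}}

```text
time_s: 12.08
ee_pos: [0.6014, 0.295, 0.0294]
eef_rot: [2.401, 1.57, 0.396]
force: [-0.1, 0.1, -0.6]
grip_width: 0.0378
```

Request:
{"fn": "jog_arm", "kwargs": {"rows": [0,0,-0.001,0,0,0,0.9,0,0,0,0,0,0,0.9,0,0,0,0,0,0,0.9]}}

```text
time_s: 12.33
ee_pos: [0.6014, 0.2952, 0.0286]
eef_rot: [2.432, 1.57, 0.427]
force: [-1.9, -1.1, 4.8]
grip_width: 0.038
```

Contact, 4.8 N. Releasing, lifting, and heading to the heat sink at (0.588,-0.0485).

Request:
{"fn": "jog_arm", "kwargs": {"rows": [0,0,0,0,0,0,0.58,0,0,0,0,0,0,0.5,0,0,0,0,0,0,0.4,0,0,0,0,0,0,0.3,0,0,0,0,0,0,0.3,0,0,0,0,0,0,0.3]}}

```text
time_s: 12.83
ee_pos: [0.6011, 0.2949, 0.0275]
eef_rot: [-0.72, 1.571, -2.725]
force: [0.4, -0.3, 0.3]
grip_width: 0.0653
```

Request:
{"fn": "jog_arm", "kwargs": {"rows": [0,0,0.01,0,0,0,0.3,0,0,0.025,0,0,0,0.3,0,0,0.035,0,0,0,0.2,0,0,0.035,0,0,0,0,0,-0.036,0.025,0,0,1.3,0,0,-0.036,0,0,0,1.3,0,0,-0.036,0,0,0,1.3,0,0,-0.036,0,0,0,1.3,0]}}

```text
time_s: 13.5
ee_pos: [0.6009, 0.1513, 0.1578]
eef_rot: [2.074, 1.569, 0.162]
force: [0.6, -0.7, 0.3]
grip_width: 0.0937
```

Request:
{"fn": "jog_arm", "kwargs": {"rows": [-0.003,-0.036,0,0,0,1.3,0,-0.003,-0.036,0,0,0,1.3,0,-0.003,-0.036,0,0,0,1.3,0,-0.004,-0.036,0,0,0,1.3,0,0,-0.036,0,0,0,0,0,0,-0.02,0,0,0,0,0,0,0,0,0,0,0,0,0,0,0,0,0,0,0]}}

```text
time_s: 14.17
ee_pos: [0.5881, -0.048, 0.1571]
eef_rot: [1.903, 1.57, 0.077]
force: [-0.1, 0.1, -0.1]
grip_width: 0.0942
```

```bash
python3 look.py w3 "(.588,-.0485)"
```

```text
tcp [ 0.5881 -0.048   0.1571] jaw -14.59 w 0.09415926372316534 t 14.1667
1431 h 0.05240755876120762 ((587.7335815429688, -49.430809020996094), (45.40764236450195, 29.211360931396484), 75.35372924804688)
```

Request:
{"fn": "jog_arm", "kwargs": {"rows": [0,-0.001,-0.035,0,0,0,0.2,0,0,-0.035,0,0,0,0.3,0,0,-0.03,0,0,0,0.3,0,0,-0.022,0,0,0,0.3,0,0,-0.015,0,0,0,0.3,0,0,0,0,0,0,0.3,0,0,0,0,0,0,0.5,0,0,0,0,0,0,0.65]}}

```text
time_s: 14.88
ee_pos: [0.5888, -0.0476, 0.0208]
eef_rot: [1.707, 1.569, -0.116]
force: [0.1, -0.1, -0.2]
grip_width: 0.056
```

Request:
{"fn": "jog_arm", "kwargs": {"rows": [0,0,0,0,0,0,0.85,0,0,0,0,0,0,0.9,0,0,0,0,0,0,0.9,0,0,0,0,0,0,0.9,0,0,0,0,0,0,0.9,0,0,0,0,0,0,0.9,0,0,0,0,0,0,0.9]}}

```text
time_s: 15.47
ee_pos: [0.5883, -0.0483, 0.02]
eef_rot: [1.785, 1.57, -0.038]
force: [-2.5, 0.2, 6.3]
grip_width: 0.0299
```

Request:
{"fn": "jog_arm", "kwargs": {"rows": [0,0,0.01,0,0,0,0.9,0,0,0.02,0,0,0,0.9,0,0,0.03,0,0,0,0.9,0,0,0.03,0,0,0,0.9,0,0.0,0.02,0,0,0,0.9,0.001,0.02,0.01,0,0,0,0.9,0.001,0.03,0,0,0,0,0.9,0,0.035,0,0,0,0,0.9]}}

```text
time_s: 16.13
ee_pos: [0.5904, 0.0366, 0.1409]
eef_rot: [1.747, 1.569, -0.079]
force: [0.2, -0.1, -1.0]
grip_width: 0.0296
```

Request:
{"fn": "jog_arm", "kwargs": {"rows": [0,0.035,0,0,0,0,0.9,0,0.035,0,0,0,0,0.9,0,0.035,0,0,0,0,0.9,0,0.035,0,0,0,0,0.9,0,0.018,0,0,0,0,0.9,0,0.01,0,0,0,0,0.9,0,0,0,0,0,0,0.9,0,0,0,0,0,0,0.9]}}

```text
time_s: 16.8
ee_pos: [0.5901, 0.2041, 0.1395]
eef_rot: [-0.05, 1.571, -1.873]
force: [0.1, -0.2, -0.2]
grip_width: 0.0301
```

Request:
{"fn": "jog_arm", "kwargs": {"rows": [0.001,0.001,-0.02,0,0,0,0.9,0,0,-0.03,0,0,0,0.9,0,0,-0.03,0,0,0,0.9,0,0,-0.018,0,0,0,0.9,0,0,-0.008,0,0,0,0.9,0,0,-0.003,0,0,0,0.9,0,0,-0.001,0,0,0,0.9,0,0,0,0,0,0,0.9]}}

```text
time_s: 17.47
ee_pos: [0.5919, 0.2053, 0.0307]
eef_rot: [2.08, 1.569, 0.256]
force: [-0.0, 0.2, -0.3]
grip_width: 0.0299
```

Request:
{"fn": "jog_arm", "kwargs": {"rows": [0,0,-0.001,0,0,0,0.9,0,0,0,0,0,0,0.9,0,0,0,0,0,0,0.9]}}

```text
time_s: 17.72
ee_pos: [0.5914, 0.2058, 0.0291]
eef_rot: [2.083, 1.57, 0.259]
force: [0.1, 0.6, -1.5]
grip_width: 0.0296
```

Request:
{"fn": "jog_arm", "kwargs": {"rows": [0,0,-0.0007,0,0,0,0.9,0,0,0,0,0,0,0.9,0,0,0,0,0,0,0.9]}}

```text
time_s: 17.97
ee_pos: [0.5912, 0.2058, 0.028]
eef_rot: [2.15, 1.57, 0.327]
force: [-0.5, -0.4, 1.6]
grip_width: 0.0298
```

Light contact at exactly +8 mm above the grasp height. Releasing, then on to the transformer.

Request:
{"fn": "jog_arm", "kwargs": {"rows": [0,0,0,0,0,0,0.67,0,0,0,0,0,0,0.6,0,0,0,0,0,0,0.5,0,0,0,0,0,0,0.4,0,0,0,0,0,0,0.35,0,0,0,0,0,0,0.35]}}

```text
time_s: 18.47
ee_pos: [0.5911, 0.2057, 0.0276]
eef_rot: [-0.492, 1.571, -2.316]
force: [-0.2, -0.6, 0.0]
grip_width: 0.0597
```

Request:
{"fn": "jog_arm", "kwargs": {"rows": [0,0,0.01,0,0,0,0.35,0,0,0.025,0,0,0,0.35,0,0,0.035,0,0,0,0.2,0,0,0.035,0,0,0,0,0,-0.036,0.025,0,0,-2,0,0,-0.036,0,0,0,-2,0,0,-0.036,0,0,0,-2,0,0,-0.036,0,0,0,-2,0]}}

```text
time_s: 19.13
ee_pos: [0.5909, 0.0621, 0.1579]
eef_rot: [1.989, 1.569, 0.024]
force: [0.9, -0.7, 0.2]
grip_width: 0.0936
```

Request:
{"fn": "jog_arm", "kwargs": {"rows": [0.001,-0.036,0,0,0,-2,0,0.002,-0.036,0,0,0,-2,0,0.002,-0.036,0,0,0,-2,0,0.002,-0.036,0,0,0,-2,0,0.002,-0.036,0,0,0,0,0,0.002,-0.036,0,0,0,0,0,0.002,-0.036,0,0,0,0,0,0.002,-0.036,0,0,0,0,0]}}

```text
time_s: 19.8
ee_pos: [0.6059, -0.2263, 0.1575]
eef_rot: [1.745, 1.57, -0.358]
force: [0.7, -0.1, 0.1]
grip_width: 0.0942
```

Request:
{"fn": "jog_arm", "kwargs": {"rows": [0,-0.036,0,0,0,0,0,0,-0.035,0,0,0,0,0,0,-0.017,0,0,0,0,0,0,0,0,0,0,0,0,0,0,0,0,0,0,0]}}

```text
time_s: 20.22
ee_pos: [0.6058, -0.3129, 0.1567]
eef_rot: [-2.735, 1.571, 1.444]
force: [0.7, -0.1, 0.1]
grip_width: 0.0936
```

```bash
python3 look.py w4 "(.606,-.3155)"
```

```text
tcp [ 0.6058 -0.3129  0.1567] jaw -30.56 w 0.09363127852655452 t 20.2167
1659 h 0.05081886509991892 ((605.8198852539062, -316.8094177246094), (42.547428131103516, 36.581809997558594), 58.53513717651367)
```

View pics/w4.png

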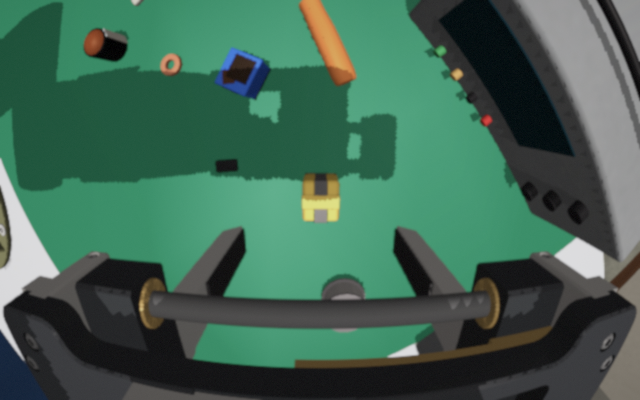

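The transformer is centred at (321,197) and the scope stands to the right. I'll check its clearance from the gripper body before descending.

```bash
python3 - <<'E'
from h import *
P=np.vstack([cloud(f"{n}0.npz")[0].reshape(-1,3) for n in("scene","side")]+[wcloud("w2.npz")[0].reshape(-1,3)])
P=P[np.isfinite(P[:,0])]
a=np.radians(-30.6);d=P[:,:2]-[.606,-.3155]
u=d@[np.cos(a),np.sin(a)];v=d@[-np.sin(a),np.cos(a)]
for zlo,zhi in((.01,.09),(.09,.4)):
    k=(P[:,2]>zlo)&(P[:,2]<zhi)&(abs(v)<.06)&(u>.05)&(u<.4);print(zlo,k.sum(),u[k].min() if k.any() else None)
E
```

```text
0.01 2002 0.20745982785755085
0.09 2152 0.20789413766913065
```

Clear by about 12 cm. Descending, with an offset of -4 mm in y.

Request:
{"fn": "jog_arm", "kwargs": {"rows": [0,-0.003,-0.035,0,0,-0.5,0.2,0,0,-0.035,0,0,0,0.3,0,0,-0.03,0,0,0,0.3,0,0,-0.022,0,0,0,0.3,0,0,-0.015,0,0,0,0.3,0,0,0,0,0,0,0.3,0,0,0,0,0,0,0.45,0,0,0,0,0,0,0.6]}}

```text
time_s: 20.93
ee_pos: [0.6071, -0.3155, 0.0216]
eef_rot: [1.59, 1.568, -0.521]
force: [0.1, 0.4, 0.1]
grip_width: 0.0559
```

Request:
{"fn": "jog_arm", "kwargs": {"rows": [0,0,0,0,0,0,0.85,0,0,0,0,0,0,0.9,0,0,0,0,0,0,0.9,0,0,0,0,0,0,0.9,0,0,0,0,0,0,0.9,0,0,0,0,0,0,0.9], "squeeze": 25}}

```text
time_s: 21.43
ee_pos: [0.6064, -0.3157, 0.0205]
eef_rot: [1.609, 1.57, -0.503]
force: [-1.1, 2.3, 6.7]
grip_width: 0.0357
```

Request:
{"fn": "jog_arm", "kwargs": {"rows": [0,0,0.01,0,0,0,0.9,0,0,0.02,0,0,0,0.9,0,0,0.03,0,0,0,0.9,0,0,0.03,0,0,0,0.9,0,0.0,0.02,0,0,0,0.9,-0.003,0.015,0.01,0,0,0,0.9,-0.006,0.03,0,0,0,0,0.9,-0.007,0.035,0,0,0,0,0.9]}}

```text
time_s: 22.1
ee_pos: [0.5898, -0.2358, 0.1405]
eef_rot: [1.617, 1.569, -0.497]
force: [-0.2, -0.0, -1.6]
grip_width: 0.0357
```

Request:
{"fn": "jog_arm", "kwargs": {"rows": [-0.007,0.035,0,0,0,0,0.9,-0.007,0.035,0,0,0,0,0.9,-0.007,0.035,0,0,0,0,0.9,-0.007,0.035,0,0,0,0,0.9,-0.007,0.035,0,0,0,0,0.9,-0.007,0.035,0,0,0,0,0.9,-0.007,0.035,0,0,0,0,0.9,-0.007,0.035,0,0,0,0,0.9]}}

```text
time_s: 22.77
ee_pos: [0.5334, 0.046, 0.1401]
eef_rot: [2.106, 1.57, -0.006]
force: [0.8, -0.5, -2.1]
grip_width: 0.0358
```

Request:
{"fn": "jog_arm", "kwargs": {"rows": [-0.007,0.035,0,0,0,0,0.9,-0.007,0.035,0,0,0,0,0.9,-0.007,0.035,0,0,0,0,0.9,-0.007,0.035,0,0,0,0,0.9,-0.005,0.02,0,0,0,0,0.9,0,0.01,0,0,0,0,0.9,0,0,0,0,0,0,0.9,0,0,0,0,0,0,0.9]}}

```text
time_s: 23.43
ee_pos: [0.5013, 0.214, 0.1396]
eef_rot: [1.31, 1.571, -0.801]
force: [0.5, -0.3, -2.0]
grip_width: 0.0358
```

Request:
{"fn": "jog_arm", "kwargs": {"rows": [0,0.001,-0.02,0,0,0,0.9,0,0,-0.03,0,0,0,0.9,0,0,-0.03,0,0,0,0.9,0,0,-0.018,0,0,0,0.9,0,0,-0.008,0,0,0,0.9,0,0,-0.003,0,0,0,0.9,0,0,-0.001,0,0,0,0.9,0,0,0,0,0,0,0.9]}}

```text
time_s: 24.1
ee_pos: [0.5019, 0.2152, 0.0305]
eef_rot: [2.415, 1.569, 0.303]
force: [0.3, -0.3, -1.8]
grip_width: 0.0357
```

Request:
{"fn": "jog_arm", "kwargs": {"rows": [0,0,-0.001,0,0,0,0.9,0,0,0,0,0,0,0.9,0,0,0,0,0,0,0.9]}}

```text
time_s: 24.35
ee_pos: [0.5014, 0.2156, 0.0291]
eef_rot: [2.436, 1.57, 0.324]
force: [0.1, -0.3, -1.9]
grip_width: 0.036
```

Request:
{"fn": "jog_arm", "kwargs": {"rows": [0,0,-0.0007,0,0,0,0.9,0,0,0,0,0,0,0.9,0,0,0,0,0,0,0.9]}}

```text
time_s: 24.6
ee_pos: [0.5014, 0.2157, 0.0284]
eef_rot: [2.48, 1.57, 0.369]
force: [-1.7, 0.3, 5.3]
grip_width: 0.0359
```

Contact. Releasing and retreating.

Request:
{"fn": "jog_arm", "kwargs": {"rows": [0,0,0,0,0,0,0.6,0,0,0,0,0,0,0.55,0,0,0,0,0,0,0.45,0,0,0,0,0,0,0.35,0,0,0,0,0,0,0.35,0,0,0,0,0,0,0.35]}}

```text
time_s: 25.1
ee_pos: [0.5011, 0.2155, 0.0277]
eef_rot: [-0.39, 1.571, -2.502]
force: [-0.3, -0.1, 0.0]
grip_width: 0.0605
```

Request:
{"fn": "jog_arm", "kwargs": {"rows": [0,0,0.01,0,0,0,0.35,0,0,0.025,0,0,0,0.35,0,0,0.035,0,0,0,0.35,0,0,0.035,0,0,0,0.35,0,0,0.035,0,0,0,0.35,-0.015,-0.03,0.02,0,0,0,0.35,-0.015,-0.03,0,0,0,0,0.35,-0.015,-0.03,0,0,0,0,0.35]}}

```text
time_s: 25.77
ee_pos: [0.4557, 0.1248, 0.1896]
eef_rot: [2.277, 1.568, 0.167]
force: [0.2, -0.5, 0.4]
grip_width: 0.0611
```

Request:
{"fn": "jog_arm", "kwargs": {"rows": [-0.015,-0.035,0,0,0,0,0.35,-0.015,-0.035,0,0,0,0,0.35,-0.01,-0.035,0,0,0,0,0.35,0,-0.035,0,0,0,0,0.35,0,-0.03,0,0,0,0,0.35,0,0,0,0,0,0,0.35,0,0,0,0,0,0,0.35,0,0,0,0,0,0,0.35]}}

```text
time_s: 26.43
ee_pos: [0.4161, -0.0441, 0.1882]
eef_rot: [2.323, 1.57, 0.211]
force: [0.4, -0.2, 0.5]
grip_width: 0.0609
```

```bash
python3 - <<'E'
from station import ctrl
from h import *
for n in["scene","side"]:
    p,d=ctrl.camera(n);cv2.imwrite(f"pics/{n}1.png",p[:,:,::-1]);np.savez(f"{n}1.npz",p=p,d=d,**ctrl.camera_model(n))
T=dict(transformer=(.501,.215),relay=(.601,.294),heatsink=(.591,.205),cap=(.511,.3045),burnt=(.604,-.168),blown=(.482,-.026))
for k,c in T.items():
    for n in["scene","side"]:
        W,p=cloud(f"{n}1.npz");w=W.reshape(-1,3);w=w[np.isfinite(w[:,0])];q=w[(np.hypot(*(w[:,:2]-c).T)<.04)&(w[:,2]>.03)&(w[:,2]<.08)]
        if len(q)<15: print(k,n,"few");continue
        h=np.percentile(q[:,2],95);t=q[q[:,2]>h-(.005 if k!='blown' else .012)];A=np.c_[t[:,:2],np.ones(len(t))];g=np.linalg.lstsq(A,t[:,2],rcond=None)[0]
        r=cv2.minAreaRect((t[:,:2]*1000).astype(np.float32));print(k,n,"h%.4f"%h,"off mm",np.round(np.array(r[0])-np.array(c)*1000,1),np.round(r[1],1),"slope",np.hypot(*g[:2]).round(3))
E
```

```text
transformer scene h0.0593 off mm [ 2.1 -0.4] [42.4 34.8] slope 0.008
transformer side h0.0581 off mm [ 0.5 -0.6] [42.1 36.8] slope 0.023
relay scene h0.0616 off mm [ 1.7 -0.1] [34.1 38.1] slope 0.016
relay side h0.0602 off mm [ 0.3 -1. ] [34.2 39.7] slope 0.024
heatsink scene h0.0609 off mm [2.2 1.4] [45.7 29.8] slope 0.019
heatsink side h0.0597 off mm [0.8 0.1] [46.5 31.2] slope 0.013
cap scene h0.0600 off mm [ 1.8 -1.8] [33.  34.1] slope 0.018
cap side h0.0588 off mm [ 0.6 -1.9] [34.3 34.6] slope 0.032
burnt scene h0.0538 off mm [1.2 0.2] [41.  33.1] slope 0.006
burnt side h0.0525 off mm [-0.2 -0.4] [37.  35.5] slope 0.051
blown scene h0.0564 off mm [1.1 0. ] [33.6 32.8] slope 0.153
blown side h0.0561 off mm [-2.4  0.3] [34.3 29. ] slope 0.274
```

View pics/side1.png

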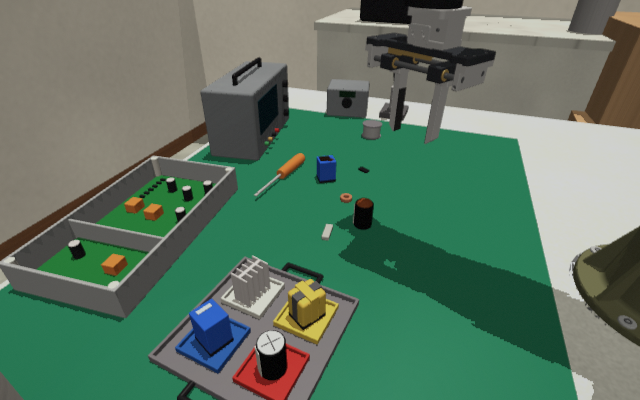

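View pics/scene1.png

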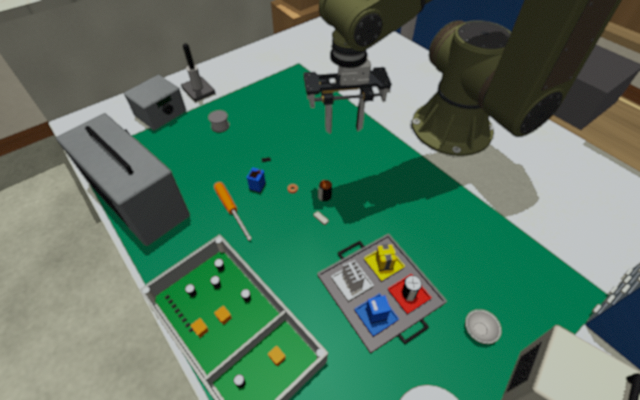

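The pictures show all four parts upright in their cells (side view: heat sink (252,283), transformer (307,303), relay (211,327), capacitor (271,354)). The rejects stand untouched at (326,168) and (363,213), and the arm is clear of everything.

```bash
python3 -c "
from station import ctrl
print(ctrl.hand_in())"
```

```text
the job is handed in; nothing more can be done
None
```

All four spare parts are packed and the job is handed in, at about 26.5 s of the 99 s allowed; the hand-in gives no verdict. The transformer is in yellow, the clean relay in blue, the heat sink in white and the flat-topped capacitor in red. I lowered each one until I felt contact with the cell floor (1.6 to 5.3 N) before releasing it.

**Parts in the caddy:** the last check from both fixed cameras put each part within about 3 mm of its cell centre. Top heights were 58–62 mm, which fits each part resting on the 8 mm floor. The fitted tops sloped by 0.03 or less.

**Parts left alone:** the scorched relay and blown capacitor showed no movement beyond measuring error (3 mm or less). Two slope readings were not useful as checks. The blown capacitor's (0.15–0.27) comes from its domed top, and the scorched relay read 0.05 in the side view but 0.006 in the scene view. Both look upright in the pictures.

**Disagreements:** the two fixed cameras differ by about 1–4 mm in position and 1 mm in height, well inside the tolerances. No check failed.

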